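Rack two sample tubes and peel off a rack cover

ROBOT

A 6-joint arm with a two-finger parallel gripper is mounted at the origin on the work surface. World frame = base frame: x ahead of the robot, y to its left, z up, the work surface at z = 0. Lengths are in m, angles in rad, forces in N, time in s.
With the tool pointing down it reaches from about 0.375 to 0.9 m from the base axis. Payload 3.1 kg.
Tool frame: the origin (TCP) lies on the centre line of the jaws, within the pads' length; the fingertips stand 25 mm ahead of it and the grasp point (between the pads) lies 6 mm ahead of it (robot.nose_length is the y of the fingertips in the tool frame, in m); y points along the fingers, z is the direction in which the jaws open and shut, and the axes are right-handed (so a half turn about y gives the same grasp; the last joint's range is limited). The gripper opens to 87 mm and grips with 3 to 60 N. Pads are 19 mm wide; open, the fingers measure 117 mm over their backs; the gripper's body (75 mm by 190 mm) begins 51 mm behind the grasp point.
Start: joints at [-1.339, 0.527, 1.433, -0, 1.181, -0.178], TCP at [0.249, -0.573, 0.248] pointing down, gripper open.
Joint ranges: [-3.08, 3.08], [-0.75, 2.2], [0.22, 2.44], [-1.43, 4.57], [0, 2.65], [-2.85, 2.85]. Speed limits (rad/s): [2.79, 2.79, 3.14, 3.14, 3.14, 3.14].

INTERFACE

Orientations are given as a unit quaternion [x, y, z, w].
In Python, from rig import robot, eyes, ticket gives the robot as it stands.
- The arm moves only by the tool play_rows, never from a script. Its argument "series" is a list of rows, each a list of 7 numbers: the opening, from 0 (shut) to 1 (fully open), then the shift along the tool's x, y, z scaled (see below), then the turn, a rotation vector about the tool's x, y, z scaled (see below). In form: [[claw, dx, dy, dz, ax, ay, az], ...]. A call has 1 to 12 rows; each row shifts and turns the commanded pose from where the row before left it, along the tool's axes as they then stand; what a row does not reach is not made up. The controller multiplies each number of a shift by 100 mm and each number of a turn by 180 degrees. A row lasts 1/12 s, in which the tool goes at most 41.7 mm and 7.16 degrees, less where a joint would pass 70% of its speed; a pose out of reach is approached as far as the arm can. A call with a number of a shift or a turn outside -1 to 1 is refused whole. A call with a gripper value outside its range is refused whole. The fingers move at their own pace and stop on an object; "grip_force" is the grip in N (left out, the last holds). Time passes only in rows, so rows that do not move let the fingers close. It gives the time, the measured TCP pose, the force and the opening at its end, in the units of the state.
- robot.get_obs(): the state, without advancing time (a new reading comes with each control period).
- eyes.camera(name): name is "scene" or "top" or "wrist"; returns the picture (420x560x3 uint8, red, green, blue); there is no depth.
- eyes.camera_params(name): a dict with "K" (3x3 intrinsics, pixels), "D" ([k1, k2, p1, p2, k3] as OpenCV has them; the pictures are not rectified), "rvec" (rotation vector, rad) and "tvec" (3), from world to camera coordinates, as OpenCV has them. Camera axes: x right, y down, z forward; pixel columns grow to the right and rows downward; lengths in m; the calibration is good to about 2 mm. A picture is of the moment at which its call begins: read the wrist's pose just before it. camera_params takes no time and is no camera call; for the wrist camera it gives the pose at the moment of the call.
- ticket.hand_in(): hands the job in, once; it reports no verdict.
The state is a dict: "time": time; "q": joint angles; "joint_velocities": joint speeds; "joint_torque": joint torques, N m; "position": TCP position; "tool_rot": TCP orientation; "ft_force": force on the tool from outside, world axes, zero at the start; "moment": the same for the moment, N m; "grip_width": finger opening in m.
Only numpy, scipy, OpenCV 4.12 (cv2) and the standard library are available. Lean on these libraries where they do the work, as an engineer would, in place of code of your own. Each camera call takes 0.05 s, during which the arm holds its last target.

TASK

Move exactly two orange-capped tubes from the black block into free holes of the steel rack, pushed down until their caps rest on the plate, leaving the third orange tube, the white-capped tubes and everything else where they are. Then peel the top cover off the sticky stack by its yellow tab: raise the tab's corner by about 3 cm while the opposite corner is still down, then lift the whole cover off. Finish while holding the cover by the tab, still and level, centred a few centimetres above the tubes in the rack with its long sides along the rack's long sides; do not put it down or let go.

Things in the scene. Friction and masses are not known exactly. Their poses are not given: they have to be found in the camera images.
- rack: stainless tube rack, fixed to the bench: thin plate 100 x 146 mm (x, y), 4 mm thick, top 50 mm above the bench, on legs, with 2 x 3 round holes of 16 mm at 44 mm pitch. Origin on the bench under its centre, y along its long side
- block: black plastic delivery block 100 x 100 x 50 mm, fixed to the bench, with 2 x 2 holes of 16 mm at 44 mm pitch, holding four tubes. Origin on the bench under its centre
- stack: grey stack of nested rack covers on a dark steel base 134 x 174 x 6 mm, fixed to the bench. Origin on the bench under its centre. The top (blue) cover sits on it with its rim 30 mm above the bench, over a grey core 10 mm high that fits loosely inside the rim; four rubber pads on the core cling to the inside of the rim with about 8 to 12 N in all and let go once the rim has risen about 10 mm
- cover: top cover of the stack, blue, loose: a shallow inverted tray 110 x 150 mm (x, y), 18 mm tall, 3 mm walls, open below, about 120 g. Origin at the centre of its lower rim, z up, y along its long side. A yellow upright grip tab stands on its top at the corner at +x, -y: a fin 24 mm long on the line from centre to corner, 10 mm thick, rising 30 mm above the top face (48 mm above the rim), to be pinched across its thickness
- cover_tab (a point): point in the middle of the grip tab, 8 mm below its top edge, at (44, -60, 40) mm in the cover's frame; axes are the cover's. A firmly pinched tab (50 N) does not swivel in the fingers under the cover's weight or the cling: the cover tips only as the gripper tips
- cover_tab_corner (a point): lower rim of the cover at the tab's corner, (55, -75, 0) mm in the cover's frame
- cover_far_corner (a point): lower rim of the cover at the opposite corner, (-55, 75, 0) mm in the cover's frame
- rack_hole0 (a point): centre of the mouth of a rack hole, level with the rack's top face, at (-22, -44, 50) mm in the rack's frame
- rack_hole1 (a point): centre of the mouth of a rack hole, level with the rack's top face, at (-22, 0, 50) mm in the rack's frame
- rack_hole2 (a point): centre of the mouth of a rack hole, level with the rack's top face, at (-22, 44, 50) mm in the rack's frame
- rack_hole3 (a point): centre of the mouth of a rack hole, level with the rack's top face, at (22, -44, 50) mm in the rack's frame
- rack_hole4 (a point): centre of the mouth of a rack hole, level with the rack's top face, at (22, 0, 50) mm in the rack's frame
- rack_hole5 (a point): centre of the mouth of a rack hole, level with the rack's top face, at (22, 44, 50) mm in the rack's frame
- orange_a: screw-cap tube, 68 mm tall: clear body 13 mm in diameter and 46 mm long with a pointed foot, under a round ribbed orange cap 18 mm in diameter and 22 mm tall. Origin at the tip of the foot, z up along the tube; seated in a hole it hangs by its cap with the origin 4 mm above the bench and cap from 50 to 72 mm. 18 g. Starts in the delivery block.
- orange_b: screw-cap tube, 68 mm tall: clear body 13 mm in diameter and 46 mm long with a pointed foot, under a round ribbed orange cap 18 mm in diameter and 22 mm tall. Origin at the tip of the foot, z up along the tube; seated in a hole it hangs by its cap with the origin 4 mm above the bench and cap from 50 to 72 mm. 18 g. Starts in the delivery block.
- orange_c: screw-cap tube, 68 mm tall: clear body 13 mm in diameter and 46 mm long with a pointed foot, under a round ribbed orange cap 18 mm in diameter and 22 mm tall. Origin at the tip of the foot, z up along the tube; seated in a hole it hangs by its cap with the origin 4 mm above the bench and cap from 50 to 72 mm. 18 g. Starts in the delivery block.
- white_rack_a: screw-cap tube, 68 mm tall: clear body 13 mm in diameter and 46 mm long with a pointed foot, under a round ribbed white cap 18 mm in diameter and 22 mm tall. Origin at the tip of the foot, z up along the tube; seated in a hole it hangs by its cap with the origin 4 mm above the bench and cap from 50 to 72 mm. 18 g. Stands in the rack from the start; to be left there.
- white_rack_b: screw-cap tube, 68 mm tall: clear body 13 mm in diameter and 46 mm long with a pointed foot, under a round ribbed white cap 18 mm in diameter and 22 mm tall. Origin at the tip of the foot, z up along the tube; seated in a hole it hangs by its cap with the origin 4 mm above the bench and cap from 50 to 72 mm. 18 g. Stands in the rack from the start; to be left there.
- white_block: screw-cap tube, 68 mm tall: clear body 13 mm in diameter and 46 mm long with a pointed foot, under a round ribbed white cap 18 mm in diameter and 22 mm tall. Origin at the tip of the foot, z up along the tube; seated in a hole it hangs by its cap with the origin 4 mm above the bench and cap from 50 to 72 mm. 18 g. Stands in the delivery block; to be left there.
- reagent_bottle: loose bottle, 56 mm in diameter, 110 mm tall, blue cap; bystander. Origin at the centre of its underside
- beaker: loose glass beaker, 60 mm in diameter, 70 mm tall; bystander. Origin at the centre of its underside
- tip_box: loose green box 85 x 120 x 50 mm; bystander. Origin at the centre of its underside

How it is judged:
On the way, in this order (a step that is already met when the one before it is completed fails the run):
1. exactly two orange tubes hang in rack holes, upright, cap on the plate and let go, the third still in the block ((((x of orange_a in the frame of block between -0.04 and 0.04 m and y of orange_a in the frame of block between -0.04 and 0.04 m and z of orange_a in the frame of block between -0.003 and 0.008 m and angle between orange_a's own z axis and vertical below 0.15 rad) and (x of orange_b in the frame of rack between -0.045 and 0.045 m and y of orange_b in the frame of rack between -0.065 and 0.065 m and z of orange_b in the frame of rack between -0.003 and 0.008 m and angle between orange_b's own z axis and vertical below 0.15 rad) and (x of orange_c in the frame of rack between -0.045 and 0.045 m and y of orange_c in the frame of rack between -0.065 and 0.065 m and z of orange_c in the frame of rack between -0.003 and 0.008 m and angle between orange_c's own z axis and vertical below 0.15 rad)) or ((x of orange_a in the frame of rack between -0.045 and 0.045 m and y of orange_a in the frame of rack between -0.065 and 0.065 m and z of orange_a in the frame of rack between -0.003 and 0.008 m and angle between orange_a's own z axis and vertical below 0.15 rad) and (x of orange_b in the frame of block between -0.04 and 0.04 m and y of orange_b in the frame of block between -0.04 and 0.04 m and z of orange_b in the frame of block between -0.003 and 0.008 m and angle between orange_b's own z axis and vertical below 0.15 rad) and (x of orange_c in the frame of rack between -0.045 and 0.045 m and y of orange_c in the frame of rack between -0.065 and 0.065 m and z of orange_c in the frame of rack between -0.003 and 0.008 m and angle between orange_c's own z axis and vertical below 0.15 rad)) or ((x of orange_a in the frame of rack between -0.045 and 0.045 m and y of orange_a in the frame of rack between -0.065 and 0.065 m and z of orange_a in the frame of rack between -0.003 and 0.008 m and angle between orange_a's own z axis and vertical below 0.15 rad) and (x of orange_b in the frame of rack between -0.045 and 0.045 m and y of orange_b in the frame of rack between -0.065 and 0.065 m and z of orange_b in the frame of rack between -0.003 and 0.008 m and angle between orange_b's own z axis and vertical below 0.15 rad) and (x of orange_c in the frame of block between -0.04 and 0.04 m and y of orange_c in the frame of block between -0.04 and 0.04 m and z of orange_c in the frame of block between -0.003 and 0.008 m and angle between orange_c's own z axis and vertical below 0.15 rad))) and contact force between the fingers and orange_a below 0.1 N and contact force between the fingers and orange_b below 0.1 N and contact force between the fingers and orange_c below 0.1 N), for 0.2 s.
2. the cover's tab corner is at least 20 mm up while the opposite corner is still down (within 6 mm of its seat) (z of cover_tab_corner in the frame of stack above 0.05 m and z of cover_far_corner in the frame of stack below 0.036 m and horizontal distance between cover_far_corner and stack below 0.12 m), for 0.1 s.
At the end, for the whole second after the job is handed in: Two orange tubes hang in rack holes, caps down on the plate; the others are where they began. The fingers hold the cover still in the air: centre within 40 mm of the rack's, rim 87 to 200 mm above the bench, level and in line with the rack (either way round) within 15 degrees (all of step 1 and x of white_rack_a in the frame of rack between -0.045 and 0.045 m and y of white_rack_a in the frame of rack between -0.065 and 0.065 m and z of white_rack_a in the frame of rack between -0.003 and 0.008 m and angle between each of white_rack_a, white_rack_b, white_block's own z axis and vertical below 0.15 rad and x of white_rack_b in the frame of rack between -0.045 and 0.045 m and y of white_rack_b in the frame of rack between -0.065 and 0.065 m and z of white_rack_b in the frame of rack between -0.003 and 0.008 m and x of white_block in the frame of block between -0.04 and 0.04 m and y of white_block in the frame of block between -0.04 and 0.04 m and z of white_block in the frame of block between -0.003 and 0.008 m and contact force between the fingers and cover above 1 N and horizontal distance between cover and rack below 0.04 m and height (world z) of each of cover_tab_corner, cover_far_corner above 0.08 m and height (world z) of cover between 0.087 and 0.2 m and angle between cover's own z axis and vertical below 0.26 rad and angle between the y axis of cover and the y axis of rack, either way round below 0.26 rad and linear speed of cover below 0.03 m/s); the arm keeps its last pose, push and grip.
It fails at once if reagent bottle shifted more than 30 mm or tipped (distance of reagent_bottle from where it was at the start of the episode above 0.03 m or angle between reagent_bottle's own z axis and vertical above 0.4 rad).
It fails at once if beaker shifted more than 30 mm or tipped (distance of beaker from where it was at the start of the episode above 0.03 m or angle between beaker's own z axis and vertical above 0.4 rad).
It fails at once if green tip box shifted more than 30 mm or tipped (distance of tip_box from where it was at the start of the episode above 0.03 m or angle between tip_box's own z axis and vertical above 0.4 rad).
It fails at once if a white-capped tube taken out of its hole (distance of any of white_rack_a, white_rack_b, white_block from where it was at the start of the episode above 0.02 m).
It also fails if it takes over 64 s, if anything falls off the work surface, if the arm or the gripper's body presses on something with over 40 N, if the wrist force passes 120 N, or if a joint passes its speed limit or range.

## Working session

There is one attempt and no reset: what is moved stays moved. The work goes in short steps, Python scripts to look and compute and a tool call to move; the robot and the scene stay as the last step left them, time stands still between calls to the robot, and variables do not carry over. Pictures are saved under pics/ and viewed, and the job is handed in when it is done.

Besides the shell and the picture viewer there is one more tool, called after ">>>" in YAML: its name, and indented under it one key for each argument. play_rows: Moves the arm, as the interface text tells. Its arguments: {"type":"object","properties":{"series":{"type":"array","items":{"type":"array","items":{"type":"number"}}},"grip_force":{"type":"number"}},"required":["series"]}

```bash
mkdir -p pics; ls
python3 - <<'E'
from rig import robot, eyes, ticket
import cv2
print(robot.get_obs()); print(robot.nose_length)
for n in ("scene","top","wrist"):
    p=eyes.camera_params(n); print(n,p)
    cv2.imwrite(f"pics/{n}0.png",eyes.camera(n)[:,:,::-1])
E
```

```text
pics
{'time': 0.0, 'q': array([-1.33951976e+00,  5.28474418e-01,  1.43385028e+00,  1.02810603e-05,
        1.18137003e+00, -1.78502134e-01]), 'joint_velocities': array([-3.04469043e-04,  1.47899177e-03, -3.85296691e-04, -6.66381480e-04,
        6.39209981e-05,  8.22686846e-04]), 'joint_torque': array([ 1.06510286e-04, -4.40040457e+01, -1.76591152e+01,  6.31790701e-02,
        5.81494952e-02, -1.75058503e-04]), 'position': array([ 0.24888192, -0.57260491,  0.24658303]), 'tool_rot': array([-0.14388193,  0.69305951, -0.69157346,  0.14384943]), 'ft_force': array([-0.33435337,  0.06782079, -0.13564587]), 'moment': array([ 0.00249859, -0.04886651, -0.03061496]), 'grip_width': 0.08675421729092037}
0.025
scene {'K': array([[401.68454579,   0.        , 279.10814842],
       [  0.        , 401.68454579, 210.59014776],
       [  0.        ,   0.        ,   1.        ]]), 'D': array([-0.01530295,  0.        ,  0.        ,  0.        ,  0.        ]), 'rvec': array([ 1.78282375,  1.8492242 , -0.70384312]), 'tvec': array([ 0.01743979, -0.36777788,  1.35950403])}
top {'K': array([[505.94179021,   0.        , 278.50434604],
       [  0.        , 505.94179021, 198.22584194],
       [  0.        ,   0.        ,   1.        ]]), 'D': array([-0.19213104,  0.        ,  0.        ,  0.        ,  0.        ]), 'rvec': array([ 2.213643  , -2.16703947,  0.06458535]), 'tvec': array([-0.01047331,  0.57878517,  1.06227092])}
wrist {'K': array([[365.5231312 ,   0.        , 276.31368018],
       [  0.        , 365.5231312 , 210.77355301],
       [  0.        ,   0.        ,   1.        ]]), 'D': array([-0.03611777,  0.        ,  0.        ,  0.        ,  0.        ]), 'rvec': array([-2.40249933,  1.57393942,  0.2478493 ]), 'tvec': array([-0.6238505 , -0.03794573,  0.39165147])}
```

View pics/scene0.png

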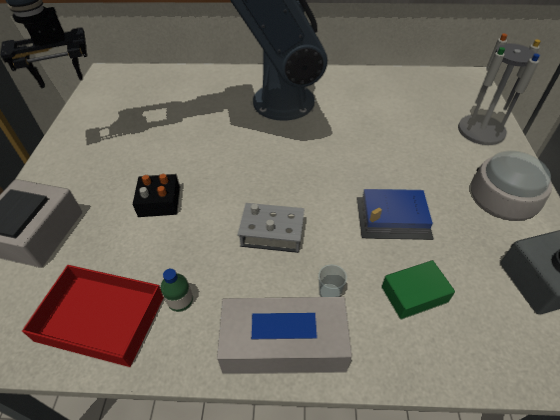

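View pics/top0.png

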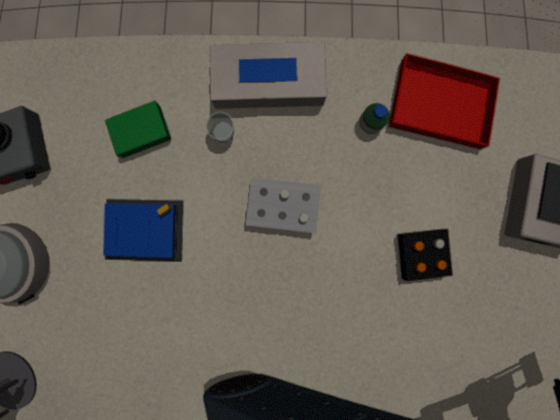

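View pics/wrist0.png

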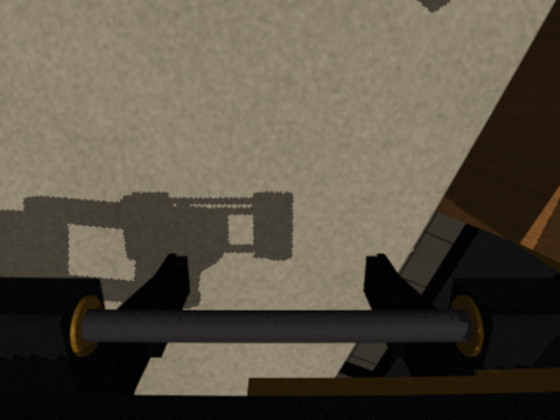

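```bash
cat > h.py <<'E'
import numpy as np, cv2
from rig import robot, eyes, ticket
from scipy.spatial.transform import Rotation as Rn
def ray(p,uv):
    n=cv2.undistortPoints(np.array([[uv]],float),p["K"],p["D"])[0,0]
    R=cv2.Rodrigues(p["rvec"])[0]; c=-R.T@p["tvec"]; d=R.T@np.array([n[0],n[1],1]); return c,d
def px2w(p,uv,z):
    c,d=ray(p,uv); return c+d*(z-c[2])/d[2]
def w2px(p,P):
    return cv2.projectPoints(np.array(P,float).reshape(-1,1,3),p["rvec"],p["tvec"],p["K"],p["D"])[0][:,0]
E
python3 - <<'E'
from h import *
im=cv2.imread("pics/top0.png"); p=eyes.camera_params("top")
hsv=cv2.cvtColor(im,cv2.COLOR_BGR2HSV)
def blobs(m,z,name,amin=15,roi=None):
    m=m.astype(np.uint8)
    if roi: 
        k=np.zeros_like(m);k[roi[1]:roi[3],roi[0]:roi[2]]=1;m=m*k
    n,l,s,c=cv2.connectedComponentsWithStats(m)
    for i in range(1,n):
        if s[i,4]>=amin:
            r=cv2.minAreaRect(np.argwhere(l==i)[:,::-1].astype(np.float32))
            print(name,c[i].round(1),s[i,4],px2w(p,c[i],z).round(4),'box',[px2w(p,q,z)[:2].round(4).tolist() for q in cv2.boxPoints(r)])
H,S,V=cv2.split(hsv)
blobs((H<18)&(S>150)&(V>100),.072,'orange',roi=(390,220,460,290))
blobs((S<60)&(V>110),.072,'whiteblk',roi=(400,230,450,280))
blobs((H>18)&(H<35)&(S>120)&(V>80),.078,'yellow',roi=(90,180,190,270))
blobs((H>100)&(H<130)&(S>120),.048,'blue',amin=500,roi=(90,180,190,270))
for n,(x0,y0,x1,y1) in dict(rack=(235,165,335,245),block=(385,220,465,290),stk=(90,190,195,270)).items():
    cv2.imwrite(f"pics/z_{n}.png",cv2.resize(im[y0:y1,x0:x1],None,fx=7,fy=7,interpolation=cv2.INTER_CUBIC))
E
```

```text
orange [419.  245.6] 45 [ 0.4845 -0.2882  0.072 ] box [[0.4918, -0.2817], [0.4919, -0.2944], [0.4776, -0.2946], [0.4775, -0.2819]]
orange [441.6 264.5] 48 [ 0.4461 -0.3371  0.072 ] box [[0.4532, -0.3291], [0.4533, -0.3442], [0.4388, -0.3445], [0.4388, -0.3294]]
orange [421.1 267. ] 44 [ 0.4406 -0.2933  0.072 ] box [[0.4468, -0.2867], [0.4469, -0.2994], [0.4346, -0.2996], [0.4345, -0.2869]]
whiteblk [408.3 230.4] 36 [ 0.5152 -0.2651  0.072 ] box [[0.5159, -0.2477], [0.5165, -0.2919], [0.5124, -0.292], [0.5118, -0.2478]]
whiteblk [439.6 243.2] 35 [ 0.4898 -0.3319  0.072 ] box [[0.4964, -0.3263], [0.4965, -0.337], [0.4842, -0.3372], [0.4841, -0.3265]]
whiteblk [446.1 278.3] 18 [ 0.4176 -0.3473  0.072 ] box [[0.4202, -0.3384], [0.4202, -0.3535], [0.4161, -0.3536], [0.4161, -0.3385]]
yellow [163.2 208.8] 58 [0.5486 0.2355 0.078 ] box [[0.5447, 0.2483], [0.5599, 0.2306], [0.5519, 0.2233], [0.5367, 0.241]]
blue [138.3 230.8] 3669 [0.5023 0.2945 0.048 ] box [[0.4453, 0.3702], [0.5609, 0.3707], [0.5602, 0.2171], [0.4465, 0.2171]]
```

View pics/z_rack.png

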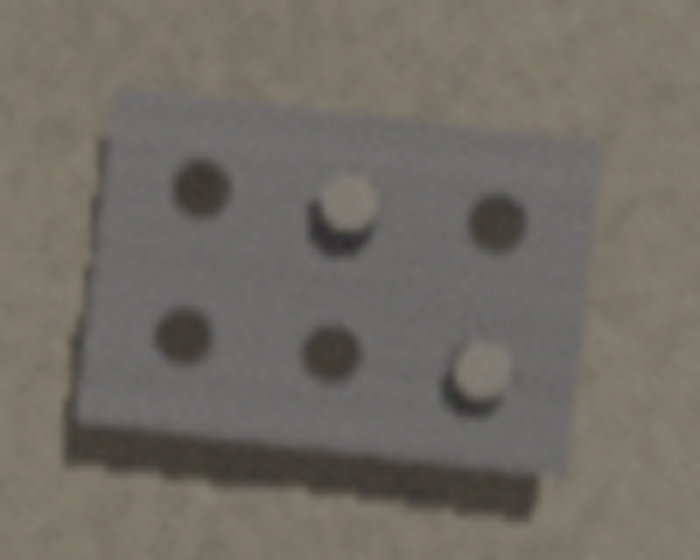

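View pics/z_block.png

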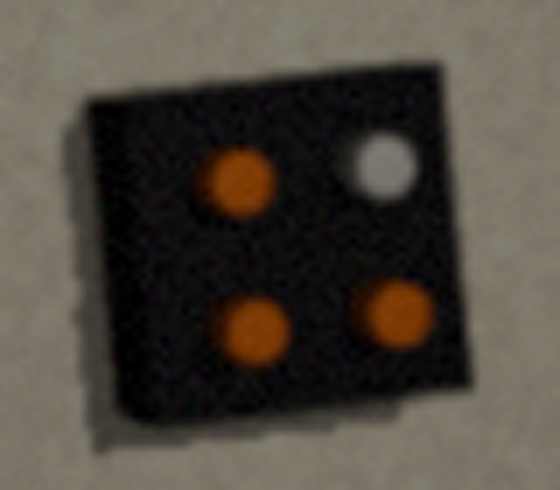

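View pics/z_stk.png

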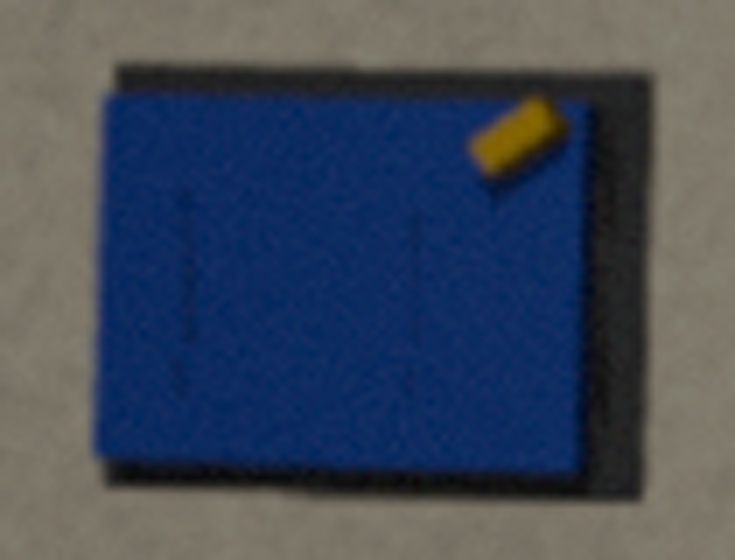

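```bash
cat > m.py <<'E'
from h import *
p=eyes.camera_params("top")
def zp(x0,y0,X,Y): return (x0+(X+.5)/7-.5,y0+(Y+.5)/7-.5)
def fit(model,pts):
    m=np.array(model,float);w=np.array(pts)[:,:2];mc=m.mean(0);wc=w.mean(0)
    a=m-mc;b=w-wc
    th=np.arctan2((a[:,0]*b[:,1]-a[:,1]*b[:,0]).sum(),(a*b).sum())
    R=np.array([[np.cos(th),-np.sin(th)],[np.sin(th),np.cos(th)]])
    t=wc-R@mc; return th,R,t,(w-(m@R.T+t))*1e3
E
python3 - <<'E'
from m import *
# image right = -y, image up = +x
rk=[px2w(p,zp(235,165,*a),.050) for a in [(201,188),(497,222),(183,336),(331,353)]]+[px2w(p,zp(235,165,*a),.072) for a in [(349,203),(483,371)]]
mod=[(.022,.044),(.022,-.044),(-.022,.044),(-.022,0),(.022,0),(-.022,-.044)]
th,R,t,r=fit(mod,rk);print('rack',th,t,r.round(1).tolist())
for m in mod: print(m,(R@m+t).round(4))
bk=[px2w(p,zp(385,220,*a),.072) for a in [(243,184),(257,332),(400,315),(386,167)]]
mod=[(.022,.022),(-.022,.022),(-.022,-.022),(.022,-.022)]
th,R,t,r=fit(mod,bk);print('block',th,t,r.round(1).tolist())
for m in mod: print(m,(R@m+t).round(4))
cv=[px2w(p,zp(90,190,*a),.048) for a in [(105,95),(588,102),(580,470),(97,458)]]
mod=[(.055,.075),(.055,-.075),(-.055,-.075),(-.055,.075)]
th,R,t,r=fit(mod,cv);print('cover',th,t,r.round(1).tolist(),'tab',(R@[.044,-.060]+t).round(4), 'tabpx',px2w(p,zp(90,190,519,137),.078), 'diag ang',th+np.arctan2(-.06,.044))
o=robot.get_obs();print(Rn.from_quat(o["tool_rot"]).as_matrix().round(3))
E
```

```text
rack -0.0975852567273451 [ 0.5640122  -0.00805787] [[0.2, 0.0], [0.5, -0.2], [0.0, 0.0], [0.2, 0.0], [-0.6, 0.1], [-0.3, -0.1]]
(0.022, 0.044) [0.5902 0.0336]
(0.022, -0.044) [ 0.5816 -0.054 ]
(-0.022, 0.044) [0.5464 0.0379]
(-0.022, 0) [ 0.5421 -0.0059]
(0.022, 0) [ 0.5859 -0.0102]
(-0.022, -0.044) [ 0.5378 -0.0497]
block 0.11837208040228818 [ 0.46498524 -0.31298246] [[-0.3, -0.2], [0.1, -0.0], [0.1, 0.2], [-0.0, 0.0]]
(0.022, 0.022) [ 0.4842 -0.2885]
(-0.022, 0.022) [ 0.4405 -0.2937]
(-0.022, -0.022) [ 0.4457 -0.3374]
(0.022, -0.022) [ 0.4894 -0.3322]
cover 0.008924982121551604 [0.50447695 0.29528283] [[-0.1, -0.0], [-0.2, -0.0], [0.2, 0.2], [0.0, -0.2]] tab [0.549  0.2357] tabpx [0.54805747 0.23447896 0.078     ] diag ang -0.929122509671162
[[-0.917 -0.     0.398]
 [-0.398  0.002 -0.917]
 [-0.    -1.    -0.002]]
```

```bash
cat > go.py <<'E'
from h import *
def go(x,y,z,phi):
    o=robot.get_obs();R=Rn.from_quat(o["tool_rot"]).as_matrix()
    # full turn expressed in the tool frame, then shift in the turned frame
    c,s=np.cos(phi),np.sin(phi)
    T=np.array([[s,0,c],[-c,0,s],[0,-1,0]],float)
    rv=Rn.from_matrix(R.T@T).as_rotvec()/np.pi
    d=T.T@(np.array([x,y,z])-o["position"])/.1
    print("t",round(o["time"],2),"turn",rv.round(4),"rows",abs(rv).max()/.0397,"shift",d.round(4),"rows",np.linalg.norm(d)/.41,'pos',o["position"].round(4),'f',o["ft_force"].round(2),'w',round(o["grip_width"],4))
E
python3 -c "
from go import *
go(.4842,-.2885,.15,-.667)"
```

```text
t 0.15 turn [ 0.0005 -0.1572 -0.0002] rows 3.9607753219933723 shift [-3.6884  0.9678  0.0903] rows 9.303314432151716 pos [ 0.2489 -0.5727  0.2468] f [0.5  0.59 0.35] w 0.0871
```

>>> play_rows:
  series:
    - [0.5,0,0,0,0,-0.0393,0]
    - [0.5,0,0,0,0,-0.0393,0]
    - [0.5,0,0,0,0,-0.0393,0]
    - [0.5,0,0,0,0,-0.0393,0]
    - [0.5,-0.41,0,0.01,0,0,0]
    - [0.5,-0.41,0,0.01,0,0,0]
    - [0.5,-0.41,0,0.01,0,0,0]
    - [0.5,-0.41,0,0.01,0,0,0]
    - [0.5,-0.41,0,0.01,0,0,0]
    - [0.5,-0.41,0,0.01,0,0,0]
    - [0.5,-0.41,0,0.01,0,0,0]
    - [0.5,-0.41,0,0.01,0,0,0]
  grip_force: 20

```text
time: 1.15
position: [0.4591, -0.3187, 0.2474]
tool_rot: [-0.309, 0.636, -0.636, 0.309]
ft_force: [0.3, -0.2, 0.6]
grip_width: 0.0436
```

>>> play_rows:
  series:
    - [0.5,-0.41,0,0.01,0,0,0]
    - [0.5,0,0.32,0,0,0,0]
    - [0.5,0,0.32,0,0,0,0]
    - [0.5,0,0.32,0,0,0,0]
    - [0.5,0,0,0,0,0,0]
    - [0.5,0,0,0,0,0,0]

```text
time: 1.65
position: [0.4835, -0.2879, 0.1501]
tool_rot: [-0.309, 0.638, -0.635, 0.308]
ft_force: [-0.2, -0.7, 0.6]
grip_width: 0.0436
```

```bash
python3 -c "
from go import *
go(.4842,-.2885,.15,-.667)
p=eyes.camera_params('wrist')
im=eyes.camera('wrist')[:,:,::-1].copy()
for P in [(.4842,-.2885),(.4405,-.2937),(.4457,-.3374),(.4894,-.3322)]:
  u=w2px(p,[(*P,.072)])[0]; print(u.round(1)); cv2.drawMarker(im,tuple(int(v) for v in u.round()),(255,0,255),cv2.MARKER_CROSS,9,1)
cv2.imwrite('pics/w1.png',im)"
```

```text
t 1.65 turn [ 0.0016 -0.     -0.0001] rows 0.03905899816856715 shift [0.0001 0.0014 0.0091] rows 0.02255518193395704 pos [ 0.4835 -0.2879  0.1501] f [-0.21 -0.72  0.65] w 0.0436
[279.1 233.5]
[231.7 277.5]
[278.8 318.2]
[326.3 277.7]
```

View pics/w1.png

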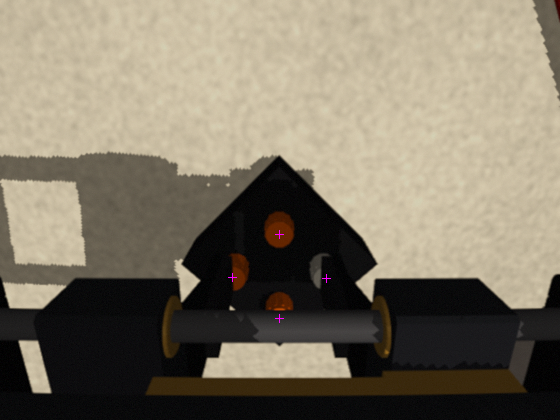

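```bash
python3 -c "
import cv2
im=cv2.imread('pics/w1.png')[190:350,200:360]
cv2.imwrite('pics/w1z.png',cv2.resize(im,(640,640),interpolation=cv2.INTER_CUBIC))"
```

```text
(no output)
```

View pics/w1z.png

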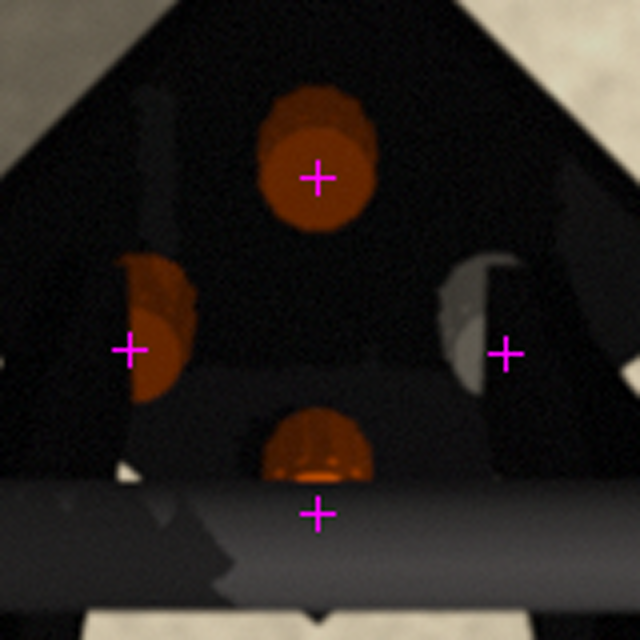

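Markers fall on the cap tops, so top and wrist cameras agree within 1 mm. I'll descend and grip.

>>> play_rows:
  series:
    - [0.5,0,0.24,0.009,0,0,0]
    - [0.5,0,0.24,0,0,0,0]
    - [0.5,0,0.23,0,0,0,0]
    - [0.5,0,0,0,0,0,0]
    - [0,0,0,0,0,0,0]
    - [0,0,0,0,0,0,0]
    - [0,0,0,0,0,0,0]
    - [0,0,0,0,0,0,0]

```text
time: 2.37
position: [0.4861, -0.2904, 0.0825]
tool_rot: [0.308, -0.635, 0.637, -0.309]
ft_force: [-0.3, -0.1, -0.5]
grip_width: 0.0244
```

```bash
python3 -c "
from go import *
go(.4842,-.2885,.15,-.667)"
```

```text
t 2.37 turn [-0.0012 -0.0001  0.0001] rows 0.030277109312024708 shift [-0.003  -0.6751 -0.0266] rows 1.647781824908113 pos [ 0.4861 -0.2904  0.0825] f [-0.31 -0.07 -0.5 ] w 0.0244
```

>>> play_rows:
  series:
    - [0,0,0.03,-0.015,0,0,0]
    - [0,0,0,0,0,0,0]
    - [0,0,0,0,0,0,0]
    - [0,0,0,0,0,0,0]

```text
time: 2.7
position: [0.4851, -0.2895, 0.0791]
tool_rot: [0.308, -0.635, 0.637, -0.309]
ft_force: [-0.4, -0.3, 7.3]
grip_width: 0.0173
```

```bash
python3 -c "
from go import *
go(.4842,-.2885,.15,-.667)
cv2.imwrite('pics/w2.png',eyes.camera('wrist')[:,:,::-1])"
```

```text
t 2.7 turn [-0.0013 -0.      0.0001] rows 0.032556317182356506 shift [-0.0025 -0.7086 -0.0128] rows 1.7286269126024103 pos [ 0.4851 -0.2895  0.0791] f [-0.36 -0.33  7.35] w 0.0173
```

View pics/w2.png

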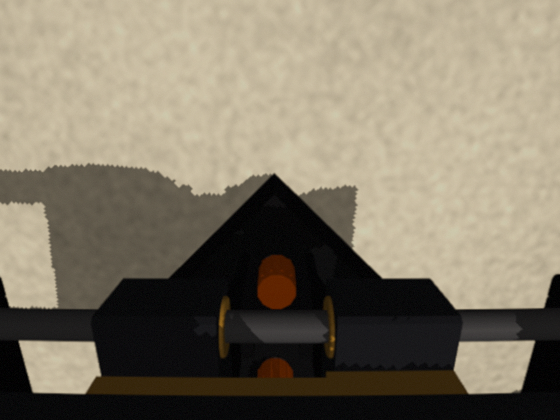

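>>> play_rows:
  series:
    - [0,0,-0.2,0,0,0,0]
    - [0,0,-0.36,0,0,0,0]
    - [0,0,-0.36,0,0,0,0]
    - [0,0,0,0,0,0,0]

```text
time: 3.08
position: [0.4872, -0.2912, 0.1761]
tool_rot: [0.307, -0.632, 0.64, -0.311]
ft_force: [0.9, -1.0, 0.2]
grip_width: 0.0173
```

```bash
python3 -c "
from go import *
go(.5902,.0336,.165,-.883)"
```

```text
t 3.08 turn [-0.0043  0.0688 -0.0002] rows 1.732741053746736 shift [-2.8573  0.1108 -1.8559] rows 8.314532701684355 pos [ 0.4872 -0.2912  0.1761] f [ 0.87 -1.03  0.24] w 0.0173
```

>>> play_rows:
  series:
    - [0,0,0,0,0,0.0344,0]
    - [0,0,0,0,0,0.0344,0]
    - [0,-0.317,0,-0.206,0,0,0]
    - [0,-0.317,0,-0.206,0,0,0]
    - [0,-0.317,0,-0.206,0,0,0]
    - [0,-0.317,0,-0.206,0,0,0]
    - [0,-0.317,0,-0.206,0,0,0]
    - [0,-0.317,0,-0.206,0,0,0]
    - [0,-0.317,0,-0.206,0,0,0]
    - [0,-0.317,0,-0.206,0,0,0]
    - [0,-0.317,0,-0.206,0,0,0]
    - [0,0,0,0,0,0,0]

```text
time: 4.08
position: [0.588, 0.0422, 0.1696]
tool_rot: [-0.239, 0.666, -0.664, 0.241]
ft_force: [1.0, -0.5, -0.8]
grip_width: 0.0174
```

>>> play_rows:
  series:
    - [0,0,0,0,0,0,0]
    - [0,0,0,0,0,0,0]

```text
time: 4.25
position: [0.5862, 0.0358, 0.1693]
tool_rot: [0.239, -0.666, 0.666, -0.238]
ft_force: [-0.1, -0.8, 0.5]
grip_width: 0.017
```

```bash
python3 -c "
from go import *
go(.5902,.0336,.165,-.883)
p=eyes.camera_params('wrist')
im=eyes.camera('wrist')[:,:,::-1].copy()
u=w2px(p,[(.5902,.0336,.05),(.5464,.0379,.05)]);print(u)
cv2.imwrite('pics/w3.png',im)"
```

```text
t 4.25 turn [0.0001 0.0003 0.0003] rows 0.007701204843921105 shift [-0.0163  0.0425  0.0425] rows 0.15184095379533608 pos [0.5862 0.0358 0.1693] f [-0.08 -0.83  0.46] w 0.017
[[282.54927377 210.75780318]
 [241.47777545 249.4995413 ]]
```

View pics/w3.png

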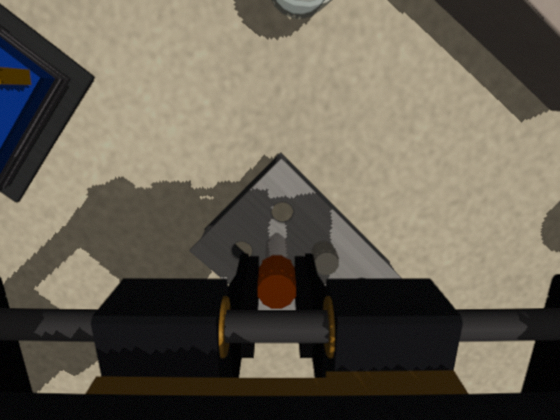

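>>> play_rows:
  series:
    - [0,-0.016,0.15,0.0425,0,0,0]
    - [0,0,0,0,0,0,0]
    - [0,0,0,0,0,0,0]

```text
time: 4.55
position: [0.5898, 0.032, 0.1539]
tool_rot: [-0.238, 0.666, -0.666, 0.237]
ft_force: [0.7, -0.3, -0.5]
grip_width: 0.0171
```

```bash
python3 -c "
from go import *
go(.5902,.0336,.079,-.883)"
```

```text
t 4.55 turn [ 0.0005 -0.0009  0.0005] rows 0.022268079238422212 shift [-0.0127  0.7494 -0.0098] rows 1.8282209436614545 pos [0.5898 0.032  0.1539] f [ 0.69 -0.25 -0.52] w 0.0171
```

>>> play_rows:
  series:
    - [0,-0.012,0.1,-0.01,0,0,0]
    - [0,0,0.15,0,0,0,0]
    - [0,0,0.15,0,0,0,0]
    - [0,0,0.15,0,0,0,0]
    - [0,0,0,0,0,0,0]

```text
time: 4.97
position: [0.589, 0.0347, 0.0969]
tool_rot: [-0.24, 0.667, -0.665, 0.236]
ft_force: [-0.6, -1.2, -0.4]
grip_width: 0.0172
```

```bash
python3 -c "
from go import *
go(.5902,.0336,.079,-.883)
cv2.imwrite('pics/w4.png',eyes.camera('wrist')[:,:,::-1])"
```

```text
t 4.97 turn [ 0.0011 -0.0003  0.0012] rows 0.03027605112231278 shift [-0.0023  0.179   0.0159] rows 0.43836313723886267 pos [0.589  0.0347 0.0969] f [-0.63 -1.2  -0.37] w 0.0172
```

View pics/w4.png

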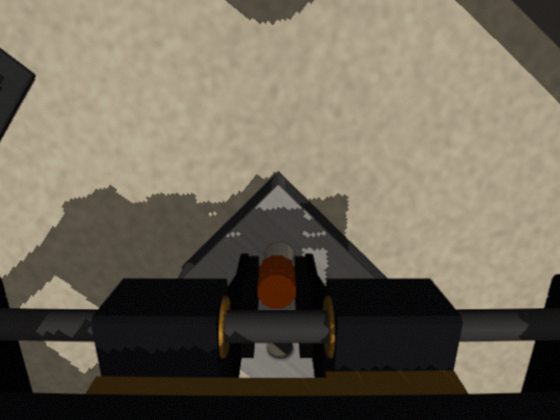

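>>> play_rows:
  series:
    - [0,0,0.1,0.01,0,0,0]
    - [0,0,0.08,0,0,0,0]
    - [0,0,0,0,0,0,0]
    - [0,0,0,0,0,0,0]

```text
time: 5.35
position: [0.5911, 0.0343, 0.0811]
tool_rot: [-0.239, 0.666, -0.666, 0.238]
ft_force: [-1.1, -1.1, -1.8]
grip_width: 0.0172
```

>>> play_rows:
  series:
    - [0,0,0.03,0,0,0,0]
    - [0,0,0,0,0,0,0]
    - [0,0,0,0,0,0,0]

```text
time: 5.6
position: [0.5912, 0.0341, 0.0792]
tool_rot: [0.239, -0.666, 0.666, -0.238]
ft_force: [-3.0, -2.4, 4.3]
grip_width: 0.0174
```

>>> play_rows:
  series:
    - [0.4,0,0,0,0,0,0]
    - [0.4,0,0,0,0,0,0]
    - [0.4,0,0,0,0,0,0]
    - [0.4,0,-0.2,0,0,0,0]
    - [0.4,0,-0.35,0,0,0,0]
    - [0.4,0,-0.3,0,0,0,0]
    - [0.4,0,0,0,0,0,0]

```text
time: 6.18
position: [0.5965, 0.0341, 0.1695]
tool_rot: [0.234, -0.664, 0.668, -0.243]
ft_force: [1.5, 0.1, 0.5]
grip_width: 0.0345
```

```bash
python3 -c "
from go import *
go(.4405,-.2937,.13,-.667)
p=eyes.camera_params('wrist')
im=eyes.camera('wrist')[:,:,::-1].copy()
u=w2px(p,[(.5902,.0336,.072),(.5464,.0379,.05)]);print(u)
cv2.imwrite('pics/w5.png',im)"
```

```text
t 6.18 turn [-0.0034 -0.0688 -0.0028] rows 1.7330702657928783 shift [3.5402 0.3949 0.8025] rows 8.90603674438265 pos [0.5965 0.0341 0.1695] f [1.47 0.07 0.45] w 0.0345
[[270.22558752 231.37639369]
 [230.07859709 259.40766145]]
```

View pics/w5.png

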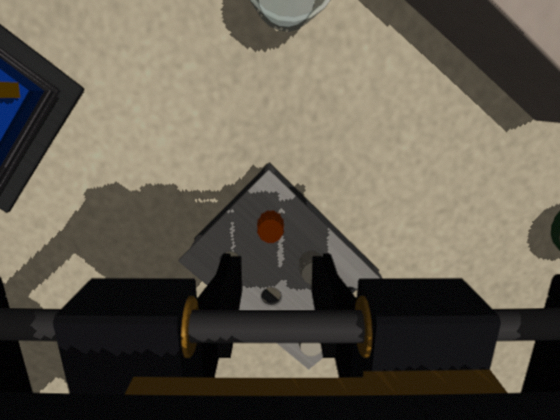

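>>> play_rows:
  series:
    - [0.4,0,0,0,0,-0.0344,0]
    - [0.4,0,0,0,0,-0.0344,0]
    - [0.4,0.393,0,0.089,0,0,0]
    - [0.4,0.393,0,0.089,0,0,0]
    - [0.4,0.393,0,0.089,0,0,0]
    - [0.4,0.393,0,0.089,0,0,0]
    - [0.4,0.393,0,0.089,0,0,0]
    - [0.4,0.393,0,0.089,0,0,0]
    - [0.4,0.393,0,0.089,0,0,0]
    - [0.4,0.393,0,0.089,0,0,0]
    - [0.4,0.393,0,0.089,0,0,0]
    - [0.4,0,0,0,0,0,0]

```text
time: 7.23
position: [0.4339, -0.3001, 0.1627]
tool_rot: [0.307, -0.636, 0.639, -0.306]
ft_force: [1.8, 0.2, 0.4]
grip_width: 0.0349
```

>>> play_rows:
  series:
    - [0.4,0,0.2,0,0,0,0]
    - [0.4,0,0,0,0,0,0]
    - [0.4,0,0,0,0,0,0]
    - [0.4,0,0,0,0,0,0]

```text
time: 7.57
position: [0.4358, -0.2923, 0.1432]
tool_rot: [-0.309, 0.636, -0.636, 0.309]
ft_force: [-0.6, 0.7, 0.1]
grip_width: 0.0346
```

```bash
python3 -c "
from go import *
go(.4405,-.2937,.079,-.667)"
```

```text
t 7.57 turn [ 0.0004  0.0002 -0.0001] rows 0.010346228180742453 shift [-0.0175  0.6418  0.0456] rows 1.5698226541147826 pos [ 0.4358 -0.2923  0.1432] f [-0.57  0.66  0.07] w 0.0346
```

>>> play_rows:
  series:
    - [0.4,-0.017,0.1,0.0456,0,0,0]
    - [0.4,0,0,0,0,0,0]
    - [0.4,0,0,0,0,0,0]

```text
time: 7.82
position: [0.4408, -0.2941, 0.1333]
tool_rot: [-0.309, 0.636, -0.636, 0.309]
ft_force: [-0.1, 0.6, 0.5]
grip_width: 0.0348
```

```bash
python3 -c "
from go import *
go(.4405,-.2937,.079,-.667)"
```

```text
t 7.82 turn [ 0.0001  0.0003 -0.    ] rows 0.00857974294127323 shift [-0.0012  0.5426 -0.0054] rows 1.3234818520156844 pos [ 0.4408 -0.2941  0.1333] f [-0.09  0.61  0.52] w 0.0348
```

>>> play_rows:
  series:
    - [0.4,0,0.27,-0.005,0,0,0]
    - [0.4,0,0.27,0,0,0,0]
    - [0.4,0,0,0,0,0,0]
    - [0.4,0,0,0,0,0,0]
    - [0,0,0,0,0,0,0]
    - [0,0,0,0,0,0,0]
    - [0,0,0,0,0,0,0]
    - [0,0,0,0,0,0,0]
    - [0,0,0,0,0,0,0]

```text
time: 8.57
position: [0.4404, -0.2947, 0.0807]
tool_rot: [0.309, -0.636, 0.637, -0.309]
ft_force: [0.1, -0.1, 4.3]
grip_width: 0.0172
```

```bash
python3 -c "
from go import *
go(.4405,-.2937,.079,-.667)"
```

```text
t 8.57 turn [-0.0006 -0.      0.0001] rows 0.015031811640999353 shift [-0.0082  0.0165 -0.005 ] rows 0.0465720830540536 pos [ 0.4404 -0.2947  0.0807] f [ 0.14 -0.06  4.34] w 0.0172
```

>>> play_rows:
  series:
    - [0,0,-0.2,0,0,0,0]
    - [0,0,-0.36,0,0,0,0]
    - [0,0,-0.32,0,0,0,0]
    - [0,0,0,0,0,0,0]
    - [0,0,0,0,0,0,0]

```text
time: 8.98
position: [0.4408, -0.2952, 0.1696]
tool_rot: [0.308, -0.634, 0.638, -0.309]
ft_force: [-0.2, -0.1, -1.3]
grip_width: 0.0171
```

```bash
python3 -c "
from go import *
go(.5464,.0379,.165,-.883)"
```

```text
t 8.98 turn [-0.0016  0.0687  0.    ] rows 1.7312729883112705 shift [-2.9301  0.0465 -1.9035] rows 8.522827357214352 pos [ 0.4408 -0.2952  0.1696] f [-0.25 -0.1  -1.29] w 0.0171
```

>>> play_rows:
  series:
    - [0,0,0,0,0,0.0344,0]
    - [0,0,0,0,0,0.0344,0]
    - [0,-0.325,0,-0.209,0,0,0]
    - [0,-0.325,0,-0.209,0,0,0]
    - [0,-0.325,0,-0.209,0,0,0]
    - [0,-0.325,0,-0.209,0,0,0]
    - [0,-0.325,0,-0.209,0,0,0]
    - [0,-0.325,0,-0.209,0,0,0]
    - [0,-0.325,0,-0.209,0,0,0]
    - [0,-0.325,0,-0.209,0,0,0]
    - [0,-0.325,0,-0.209,0,0,0]
    - [0,0,0,0,0,0,0]

```text
time: 9.98
position: [0.5469, 0.0428, 0.1661]
tool_rot: [-0.24, 0.666, -0.664, 0.24]
ft_force: [0.9, -1.3, 0.4]
grip_width: 0.0171
```

>>> play_rows:
  series:
    - [0,0,0,0,0,0,0]
    - [0,0,0,0,0,0,0]
    - [0,0,0,0,0,0,0]

```text
time: 10.23
position: [0.5457, 0.0357, 0.1667]
tool_rot: [-0.239, 0.666, -0.666, 0.237]
ft_force: [0.1, -0.7, -0.2]
grip_width: 0.0175
```

```bash
python3 -c "
from go import *
go(.5464,.0379,.165,-.883)"
```

```text
t 10.23 turn [ 0.0005 -0.0005  0.0006] rows 0.014530212661523089 shift [-0.0195  0.0168 -0.0127] rows 0.0699851315593658 pos [0.5457 0.0357 0.1667] f [ 0.07 -0.69 -0.16] w 0.0175
```

>>> play_rows:
  series:
    - [0,-0.012,0.15,-0.012,0,0,0]
    - [0,0,0,0,0,0,0]
    - [0,0,0,0,0,0,0]

```text
time: 10.48
position: [0.5458, 0.0371, 0.1519]
tool_rot: [-0.238, 0.666, -0.666, 0.237]
ft_force: [0.1, 0.2, -0.3]
grip_width: 0.0171
```

```bash
python3 -c "
from go import *
go(.5464,.0379,.081,-.883)
p=eyes.camera_params('wrist')
im=eyes.camera('wrist')[:,:,::-1].copy()
u=w2px(p,[(.5464,.0379,.05)]);print(u)
cv2.imwrite('pics/w6.png',cv2.resize(im[150:350,180:380],(700,700)))"
```

```text
t 10.48 turn [ 0.0006 -0.0008  0.0006] rows 0.020241802300117438 shift [-0.01    0.7088 -0.0026] rows 1.7288977479686445 pos [0.5458 0.0371 0.1519] f [ 0.13  0.25 -0.32] w 0.0171
[[276.7372159  219.18452578]]
```

View pics/w6.png

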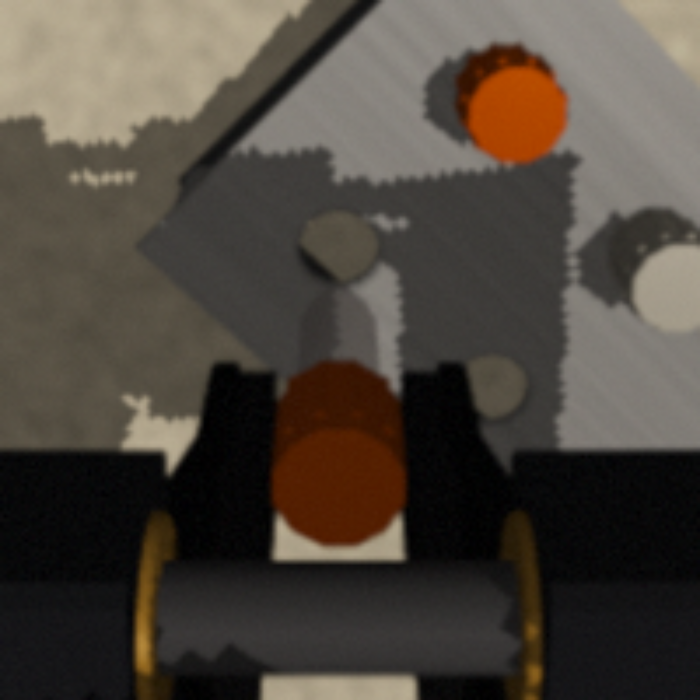

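Tube hangs straight and in line with the hole at (277,219); first tube stands seated. Lowering.

>>> play_rows:
  series:
    - [0,-0.005,0.15,0,0,0,0]
    - [0,0,0.15,0,0,0,0]
    - [0,0,0.15,0,0,0,0]
    - [0,0,0,0,0,0,0]
    - [0,0,0,0,0,0,0]

```text
time: 10.95
position: [0.5469, 0.0382, 0.1075]
tool_rot: [-0.238, 0.666, -0.666, 0.238]
ft_force: [0.1, -0.4, -1.3]
grip_width: 0.0177
```

>>> play_rows:
  series:
    - [0,0,0.1,0,0,0,0]
    - [0,0,0.1,0,0,0,0]
    - [0,0,0,0,0,0,0]
    - [0,0,0,0,0,0,0]

```text
time: 11.28
position: [0.5468, 0.0385, 0.087]
tool_rot: [-0.239, 0.666, -0.666, 0.238]
ft_force: [-2.4, -0.7, -0.5]
grip_width: 0.0173
```

>>> play_rows:
  series:
    - [0,0,0.08,0,0,0,0]
    - [0,0,0,0,0,0,0]
    - [0,0,0,0,0,0,0]

```text
time: 11.53
position: [0.5473, 0.0386, 0.0796]
tool_rot: [0.238, -0.666, 0.666, -0.238]
ft_force: [-1.6, -1.6, 2.9]
grip_width: 0.0175
```

>>> play_rows:
  series:
    - [0.4,0,0,0,0,0,0]
    - [0.4,0,0,0,0,0,0]
    - [0.4,0,0,0,0,0,0]
    - [0.4,0,-0.2,0,0,0,0]
    - [0.4,0,-0.35,0,0,0,0]
    - [0.4,0,-0.35,0,0,0,0]
    - [0.4,0,0,0,0,0,0]

```text
time: 12.12
position: [0.5519, 0.0385, 0.1755]
tool_rot: [0.234, -0.664, 0.668, -0.243]
ft_force: [1.8, -0.1, -0.2]
grip_width: 0.0345
```

```bash
python3 -c "
from go import *
go(.549,.2357,.165,.642)
p=eyes.camera_params('wrist')
im=eyes.camera('wrist')[:,:,::-1].copy()
cv2.imwrite('pics/w7.png',cv2.resize(im[150:350,180:380],(700,700)))"
```

```text
t 12.12 turn [-4.900e-03 -4.855e-01 -1.000e-04] rows 12.228761931049936 shift [-1.5966  0.1053  1.1574] rows 4.816663962699473 pos [0.5519 0.0385 0.1755] f [ 1.81 -0.14 -0.21] w 0.0345
```

View pics/w7.png

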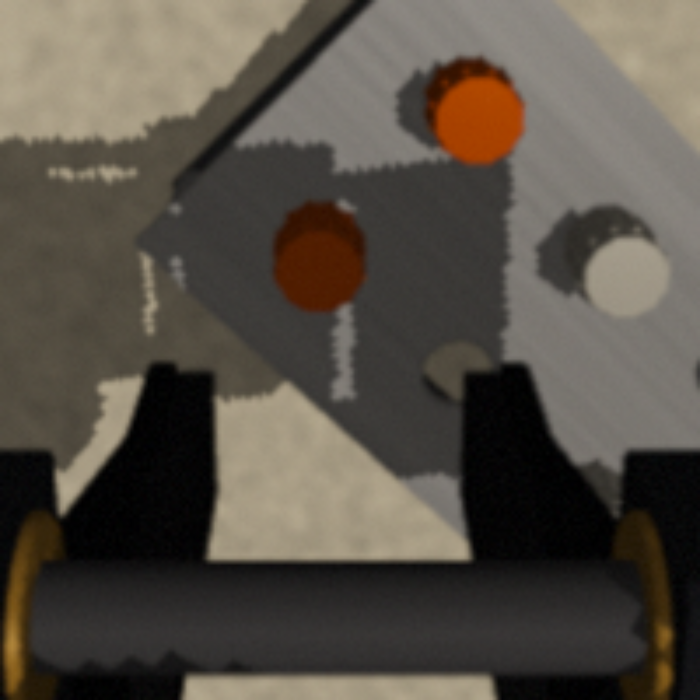

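>>> play_rows:
  series:
    - [0.4,0,0,0,0,-0.039,0]
    - [0.4,0,0,0,0,-0.039,0]
    - [0.4,0,0,0,0,-0.039,0]
    - [0.4,0,0,0,0,-0.039,0]
    - [0.4,0,0,0,0,-0.039,0]
    - [0.4,0,0,0,0,-0.039,0]
    - [0.4,0,0,0,0,-0.039,0]
    - [0.4,0,0,0,0,-0.039,0]
    - [0.4,0,0,0,0,-0.039,0]
    - [0.4,0,0,0,0,-0.039,0]
    - [0.4,0,0,0,0,-0.039,0]
    - [0.4,0,0,0,0,-0.039,0]

```text
time: 13.17
position: [0.5467, 0.0389, 0.1683]
tool_rot: [0.624, -0.333, 0.331, -0.624]
ft_force: [0.7, 0.3, -0.6]
grip_width: 0.0347
```

>>> play_rows:
  series:
    - [0.4,0,0,0,0,-0.0175,0]
    - [0.4,-0.32,0,0.23,0,0,0]
    - [0.4,-0.32,0,0.23,0,0,0]
    - [0.4,-0.32,0,0.23,0,0,0]
    - [0.4,-0.32,0,0.23,0,0,0]
    - [0.4,-0.32,0,0.23,0,0,0]
    - [0.4,0,0,0,0,0,0]
    - [0.4,0,0,0,0,0,0]
    - [0.4,0,0,0,0,0,0]

```text
time: 13.92
position: [0.5428, 0.2356, 0.1684]
tool_rot: [0.633, -0.317, 0.316, -0.632]
ft_force: [-0.6, -0.7, -1.1]
grip_width: 0.0346
```

```bash
python3 -c "
from go import *
go(.549,.2357,.12,.642)
print(robot.get_obs()['q'].round(3))
p=eyes.camera_params('wrist')
im=eyes.camera('wrist')[:,:,::-1].copy()
R=np.array([[np.cos(.0089),-np.sin(.0089)],[np.sin(.0089),np.cos(.0089)]]);t=np.array([.5045,.2953])
d=np.array([.044,-.06])/np.hypot(.044,.06);n=np.array([-d[1],d[0]])
P=[]
for a in(-.012,.012):
  for b in(-.005,.005):
    P.append((*(R@(np.array([.044,-.06])+a*d+b*n)+t),.078))
P.append((*(R@[.055,-.075]+t),.048))
for u in w2px(p,P): cv2.drawMarker(im,tuple(int(v) for v in u.round()),(255,0,255),cv2.MARKER_CROSS,5,1)
cv2.imwrite('pics/w8.png',cv2.resize(im[120:320,180:380],(800,800))[:600])"
```

```text
t 13.92 turn [ 0.0006  0.0003 -0.0001] rows 0.015546537213117976 shift [0.0364 0.4842 0.0504] rows 1.190629314264111 pos [0.5428 0.2356 0.1684] f [-0.63 -0.72 -1.08] w 0.0346
[ 2.21e-01  5.83e-01  1.59e+00 -1.00e-03  9.70e-01 -4.22e-01]
```

View pics/w8.png

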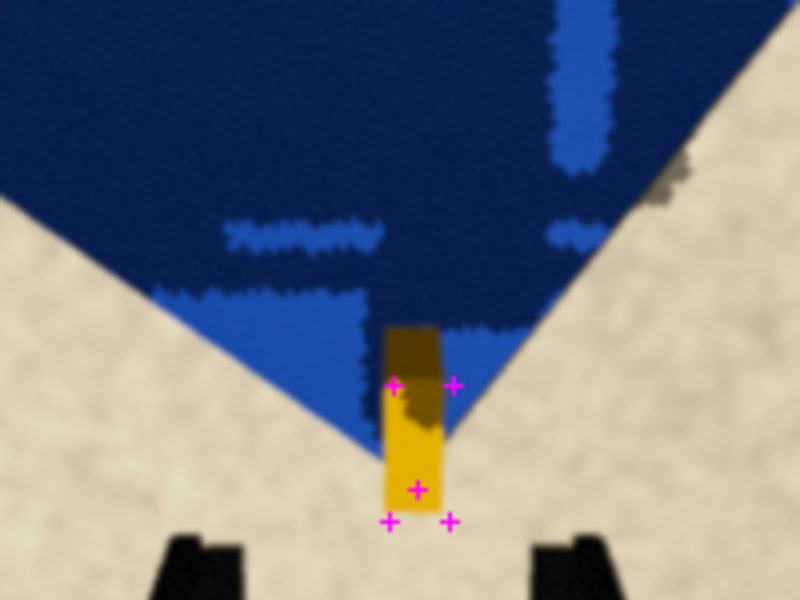

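>>> play_rows:
  series:
    - [0.4,0.04,0.25,0.037,0,0,0]
    - [0.4,0,0.23,0,0,0,0]
    - [0.4,0,0,0,0,0,0]
    - [0.4,0,0,0,0,0,0]
    - [0.4,0,0,0,0,0,0]

```text
time: 14.38
position: [0.5494, 0.2337, 0.1221]
tool_rot: [-0.632, 0.317, -0.317, 0.632]
ft_force: [-0.1, 0.4, 0.0]
grip_width: 0.0348
```

```bash
python3 -c "
from go import *
go(.548,.2347,.077,.642)"
```

```text
t 14.38 turn [-0.0001 -0.0006  0.0001] rows 0.014220121444275495 shift [-0.0163  0.4512 -0.0054] rows 1.1011792934773785 pos [0.5494 0.2337 0.1221] f [-0.06  0.42  0.04] w 0.0348
```

>>> play_rows:
  series:
    - [0.4,-0.015,0.23,-0.005,0,0,0]
    - [0.4,0,0.22,0,0,0,0]
    - [0.4,0,0,0,0,0,0]
    - [0.4,0,0,0,0,0,0]
    - [0,0,0,0,0,0,0]
    - [0,0,0,0,0,0,0]
    - [0,0,0,0,0,0,0]
    - [0,0,0,0,0,0,0]
    - [0,0,0,0,0,0,0]
    - [0,0,0,0,0,0,0]
  grip_force: 50

```text
time: 15.22
position: [0.548, 0.2358, 0.0774]
tool_rot: [-0.632, 0.316, -0.317, 0.632]
ft_force: [1.0, -0.4, 4.3]
grip_width: 0.0096
```

```bash
python3 -c "
from go import *
go(.548,.2347,.077,.642)
print(robot.get_obs()['moment'])
p=eyes.camera_params('wrist')
im=eyes.camera('wrist')[:,:,::-1].copy()
cv2.imwrite('pics/w9.png',im)"
```

```text
t 15.22 turn [-0.0004 -0.0001  0.0001] rows 0.010183401440560208 shift [ 0.0088  0.0035 -0.0066] rows 0.02818773151540636 pos [0.548  0.2358 0.0774] f [ 0.98 -0.39  4.34] w 0.0096
[-0.07215415 -0.03584081 -0.10987531]
```

View pics/w9.png

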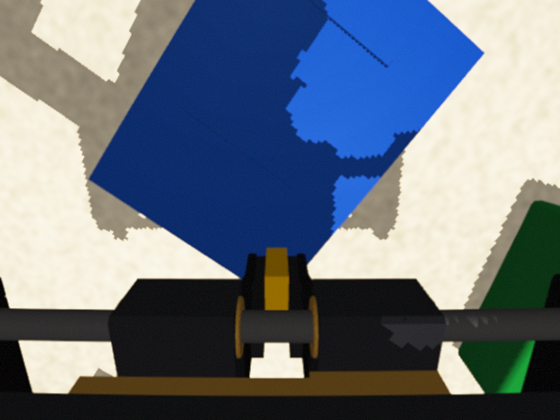

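>>> play_rows:
  series:
    - [0,-0.0092,-0.0316,0,0,0,-0.006]
    - [0,-0.0092,-0.0316,0,0,0,-0.006]
    - [0,-0.0092,-0.0316,0,0,0,-0.006]
    - [0,-0.0092,-0.0316,0,0,0,-0.006]
    - [0,0,0,0,0,0,0]

```text
time: 15.68
position: [0.5447, 0.2388, 0.0892]
tool_rot: [0.644, -0.292, 0.34, -0.62]
ft_force: [-1.0, -2.1, 1.0]
grip_width: 0.0097
```

```bash
python3 -c "
from go import *
go(.548,.2347,.077,.642)
print(robot.get_obs()['moment'])
cv2.imwrite('pics/s1.png',cv2.resize(eyes.camera('scene')[150:270,330:460,::-1],(780,720))[:600])"
```

```text
t 15.68 turn [0.0003 0.0002 0.0242] rows 0.6097051835592026 shift [0.0531 0.1217 0.0018] rows 0.32382221917331777 pos [0.5447 0.2388 0.0892] f [-1.03 -2.13  0.99] w 0.0097
[-0.17699034 -0.07630475 -0.27738009]
```

View pics/s1.png

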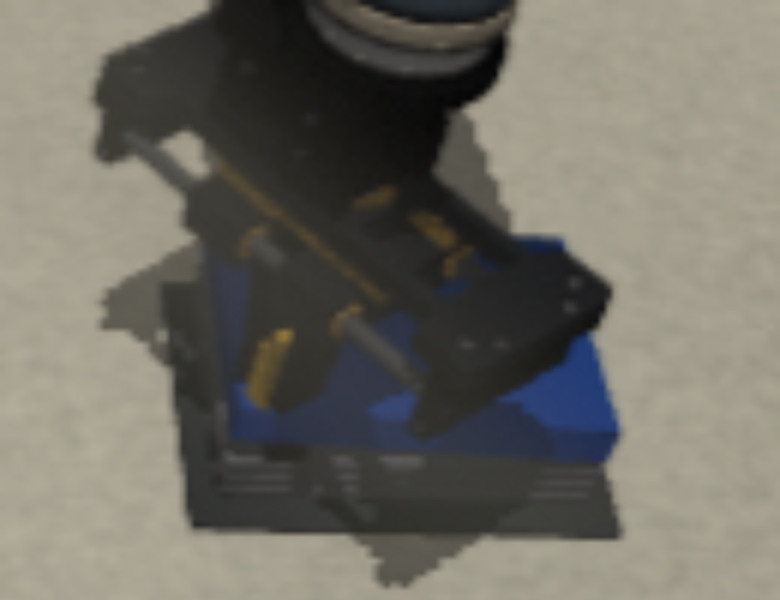

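>>> play_rows:
  series:
    - [0,-0.0092,-0.0316,0,0,0,-0.006]
    - [0,-0.0092,-0.0316,0,0,0,-0.006]
    - [0,-0.0092,-0.0316,0,0,0,-0.006]
    - [0,-0.0092,-0.0316,0,0,0,-0.006]
    - [0,0,0,0,0,0,0]
    - [0,0,0,0,0,0,0]

```text
time: 16.23
position: [0.5414, 0.2431, 0.1009]
tool_rot: [0.655, -0.269, 0.363, -0.607]
ft_force: [-1.7, 0.4, 0.5]
grip_width: 0.0093
```

```bash
cat > cov.py <<'E'
from go import *
# cover corners from TCP pose, from the grasp record
def cov():
    o=robot.get_obs();R=Rn.from_quat(o["tool_rot"]).as_matrix()
    # at grasp: TCP (.5480,.2358,.0774), phi .642; cover yaw from jaw
    c,s=np.cos(.642),np.sin(.642);T=np.array([[s,0,c],[-c,0,s],[0,-1,0]])
    g=np.array([.5480,.2358,.0774]);a=.0089;Rc=np.array([[np.cos(a),-np.sin(a),0],[np.sin(a),np.cos(a),0],[0,0,1]])
    O=np.array([.5042,.2950,.030])
    M=R@T.T
    f=lambda m:o["position"]+M@(O+Rc@np.array(m)-g)
    print('tabc',f([.055,-.075,0]).round(4),'far',f([-.055,.075,0]).round(4),'org',f([0,0,0]).round(4),'yaw',np.arctan2(*(M@Rc)[[1,0],0]).round(4),'tilt',np.arccos((M@Rc)[2,2]).round(4),'f',o["ft_force"].round(1),'m',o["moment"].round(2),'pos',o["position"].round(4),'w',o["grip_width"].round(4),'t',round(o["time"],2))
E
python3 -c "
from cov import *
cov()
cv2.imwrite('pics/s2.png',cv2.resize(eyes.camera('scene')[150:270,330:460,::-1],(780,720))[:600])"
```

```text
Traceback (most recent call last):
  File "cov.py", line 11, in cov
    print('tabc',f([.055,-.075,0]).round(4),'far',f([-.055,.075,0]).round(4),'org',f([0,0,0]).round(4),'yaw',np.arctan2(*(M@Rc)[[1,0],0]).round(4),'tilt',np.arccos((M@Rc)[2,2]).round(4),'f',o["ft_force"].round(1),'m',o["moment"].round(2),'pos',o["position"].round(4),'w',o["grip_width"].round(4),'t',round(o["time"],2))
                                                                                                                                                                                                                                                                               ^^^^^^^^^^^^^^^^^^^^^
AttributeError: 'float' object has no attribute 'round'
```

```bash
sed -i 's/o\["grip_width"\].round(4)/round(o["grip_width"],4)/' cov.py; python3 -c "
from cov import *
cov()
cv2.imwrite('pics/s2.png',cv2.resize(eyes.camera('scene')[150:270,330:460,::-1],(780,720))[:600])"
```

```text
tabc [0.5573 0.2223 0.0569] far [0.4471 0.3695 0.0292] org [0.5022 0.2959 0.043 ] yaw 0.0148 tilt 0.1492 f [-1.7  0.4  0.5] m [0.33 0.32 0.1 ] pos [0.5414 0.2431 0.1009] w 0.0093 t 16.23
```

View pics/s2.png

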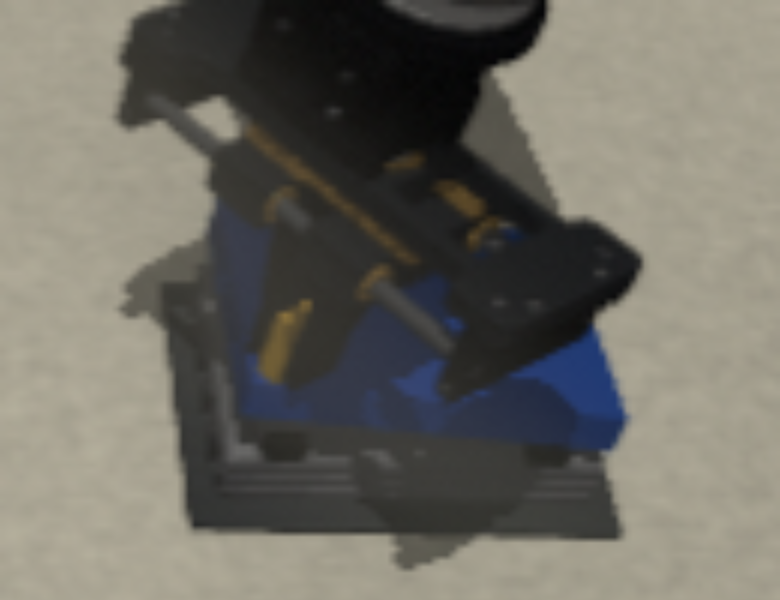

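>>> play_rows:
  series:
    - [0,-0.0092,-0.0316,0,0,0,-0.006]
    - [0,0,0,0,0,0,0]
    - [0,0,0,0,0,0,0]
    - [0,0,0,0,0,0,0]

```text
time: 16.62
position: [0.5408, 0.2438, 0.1039]
tool_rot: [0.657, -0.263, 0.369, -0.603]
ft_force: [-2.7, 1.1, -1.6]
grip_width: 0.0098
```

```bash
python3 -c "
from cov import *
cov()"
```

```text
tabc [0.5573 0.2223 0.0604] far [0.4475 0.3692 0.0292] org [0.5024 0.2958 0.0448] yaw 0.0155 tilt 0.1685 f [-2.7  1.1 -1.6] m [0.37 0.41 0.15] pos [0.5408 0.2438 0.1039] w 0.0098 t 16.62
```

>>> play_rows:
  series:
    - [0,0.017,-0.098,0,0,0,0]
    - [0,0.017,-0.098,0,0,0,0]
    - [0,0.017,-0.098,0,0,0,0]
    - [0,0.034,-0.197,0,0,0,0]
    - [0,0.034,-0.197,0,0,0,0]
    - [0,0.034,-0.197,0,0,0,0]
    - [0,0,0,0,0,0,0]
    - [0,0,0,0,0,0,0]
    - [0,0,0,0,0,0,0]

```text
time: 17.37
position: [0.5412, 0.2436, 0.1941]
tool_rot: [0.657, -0.262, 0.369, -0.603]
ft_force: [0.2, 0.2, -1.5]
grip_width: 0.0095
```

```bash
python3 -c "
from cov import *
cov()
cv2.imwrite('pics/s3.png',cv2.resize(eyes.camera('scene')[130:270,330:460,::-1],(650,700))[:600])"
```

```text
tabc [0.5577 0.2221 0.1507] far [0.448  0.369  0.1193] org [0.5028 0.2956 0.135 ] yaw 0.0155 tilt 0.1696 f [ 0.2  0.2 -1.5] m [ 0.11 -0.1   0.06] pos [0.5412 0.2436 0.1941] w 0.0095 t 17.37
```

View pics/s3.png

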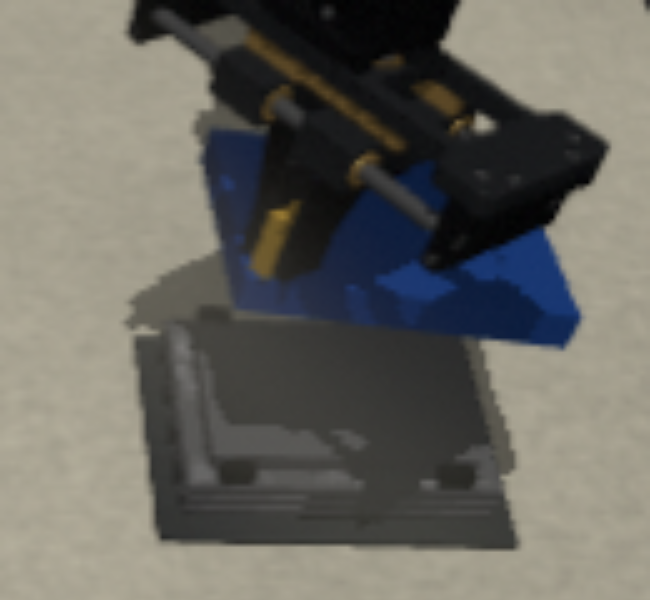

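>>> play_rows:
  series:
    - [0,0,0,0,0,0,0.018]
    - [0,0,0,0,0,0,0.018]
    - [0,0,0,0,0,0,0.018]
    - [0,0,0,0,0,0.017,0]
    - [0,0,0,0,0,0.017,0]
    - [0,0,0,0,0,0,0]
    - [0,0,0,0,0,0,0]

```text
time: 18.0
position: [0.5408, 0.2435, 0.1928]
tool_rot: [0.615, -0.35, 0.349, -0.614]
ft_force: [0.0, 0.5, -1.4]
grip_width: 0.0098
```

```bash
python3 -c "
from cov import *
cov();go(.6013,-.0715,.175,.5355)"
```

```text
tabc [0.5509 0.227  0.1454] far [0.4559 0.3869 0.1455] org [0.5034 0.307  0.1455] yaw -0.0967 tilt 0.0025 f [ 0.   0.5 -1.4] m [-0.03 -0.1  -0.02] pos [0.5408 0.2435 0.1928] w 0.0098 t 18.0
t 18.0 turn [ 0.0008  0.0003 -0.0002] rows 0.019520368983204504 shift [ 3.018   0.1781 -1.0872] rows 7.836103635575913 pos [0.5408 0.2435 0.1928] f [ 0.05  0.47 -1.36] w 0.0098
```

>>> play_rows:
  series:
    - [0,0.12,0,-0.043,0,0,0]
    - [0,0.26,0,-0.094,0,0,0]
    - [0,0.29,0,-0.104,0,0,0]
    - [0,0.29,0,-0.104,0,0,0]
    - [0,0.29,0,-0.104,0,0,0]
    - [0,0.29,0,-0.104,0,0,0]
    - [0,0.29,0,-0.104,0,0,0]
    - [0,0.29,0,-0.104,0,0,0]
    - [0,0.29,0,-0.104,0,0,0]
    - [0,0.28,0,-0.101,0,0,0]
    - [0,0.21,0,-0.077,0,0,0]
    - [0,0.118,0,-0.044,0,0,0]

```text
time: 19.0
position: [0.6022, -0.0749, 0.1939]
tool_rot: [0.614, -0.35, 0.351, -0.614]
ft_force: [0.8, 0.2, -0.7]
grip_width: 0.0098
```

>>> play_rows:
  series:
    - [0,0,0.09,0,0,0,0]
    - [0,0,0.09,0,0,0,0]
    - [0,0,0,0,0,0,0]
    - [0,0,0,0,0,0,0]
    - [0,0,0,0,0,0,0]
    - [0,0,0,0,0,0,0]

```text
time: 19.5
position: [0.6018, -0.07, 0.1762]
tool_rot: [-0.615, 0.349, -0.349, 0.615]
ft_force: [0.1, -0.3, -0.9]
grip_width: 0.0097
```

```bash
python3 -c "
from cov import *
cov();go(.6013,-.0715,.175,.5355)
cv2.imwrite('pics/s4.png',eyes.camera('scene')[:,:,::-1])
im=eyes.camera('top')[:,:,::-1]
cv2.imwrite('pics/t4.png',cv2.resize(im[120:320,180:480],(780,520)))"
```

```text
tabc [ 0.612  -0.0865  0.1288] far [0.5169 0.0734 0.1288] org [ 0.5645 -0.0065  0.1288] yaw -0.0961 tilt 0.0001 f [ 0.1 -0.3 -0.9] m [-0.01 -0.18 -0.  ] pos [ 0.6018 -0.07    0.1762] w 0.0097 t 19.5
t 19.5 turn [-0.      0.0005 -0.    ] rows 0.012088736576125966 shift [ 0.0103  0.0117 -0.0121] rows 0.04816598366175029 pos [ 0.6018 -0.07    0.1762] f [ 0.07 -0.28 -0.85] w 0.0097
```

View pics/s4.png

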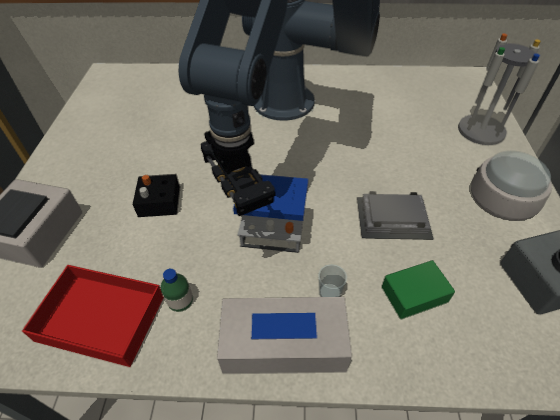

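View pics/t4.png

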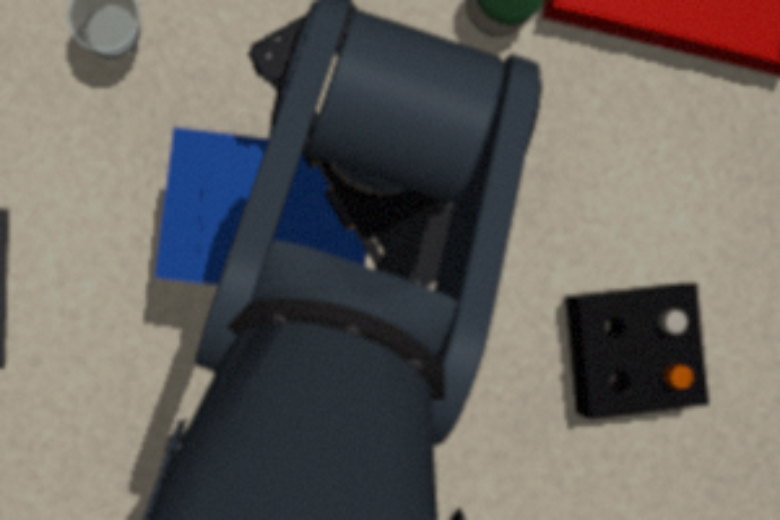

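>>> play_rows:
  series:
    - [0,0,0,0,0,0,0]
    - [0,0,0,0,0,0,0]
    - [0,0,0,0,0,0,0]
    - [0,0,0,0,0,0,0]
    - [0,0,0,0,0,0,0]
    - [0,0,0,0,0,0,0]

```text
time: 20.1
position: [0.6018, -0.0713, 0.1761]
tool_rot: [-0.614, 0.35, -0.35, 0.614]
ft_force: [-0.2, -0.6, -1.1]
grip_width: 0.0095
```

```bash
python3 -c "
from cov import *
cov()
p=eyes.camera_params('top')
a,b=[px2w(p,(180+X/2.6,120+Y/2.6),.147)[:2] for X,Y in [(176,128),(156,278)]]
e=a-b;print(a,b,np.hypot(*e),'yaw',np.arctan2(e[1],e[0]),'centre',(a+b)/2+.075*np.array([e[1],-e[0]])/np.hypot(*e))
print(robot.get_obs()['joint_velocities'].round(3))
im=eyes.camera('wrist')[:,:,::-1];cv2.imwrite('pics/w10.png',im)"
```

```text
tabc [ 0.612  -0.0878  0.1287] far [0.5172 0.0723 0.1287] org [ 0.5646 -0.0078  0.1287] yaw -0.0981 tilt 0.0 f [-0.2 -0.6 -1.1] m [-0.02 -0.2  -0.03] pos [ 0.6018 -0.0713  0.1761] w 0.0095 t 20.1
[0.62463768 0.06090011] [0.51569225 0.07262582] 0.10957462419158283 yaw -0.10721641643346219 centre [ 0.56213913 -0.00780637]
[ 0.001  0.    -0.001 -0.001  0.     0.002]
```

View pics/w10.png

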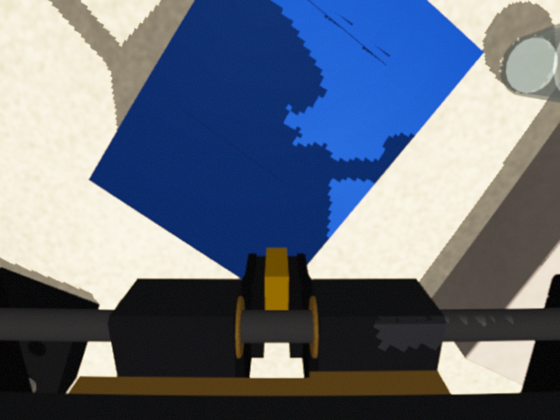

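The camera and the arm's readings agree: the cover is centred to about 2 mm, in line with the rack within 0.01 rad, level and still.

```bash
python3 -c "
from rig import ticket
print(ticket.hand_in())"
```

```text
the job is handed in; nothing more can be done
None
```

I did the whole job and handed it in at about 20 s of robot time (limit 64 s). No verdict was reported.

- **Tubes:** I moved two orange tubes from the black block into the two free holes at the rack's +y end. Both met the plate at the seated height (3–4 N) and were let go, and wrist pictures before the peel showed both seated. In the last top picture the third orange tube and the white tube are still in the block.
- **Peel:** I pinched the yellow tab at 50 N and tipped the cover about its far corner. From the arm's pose, the tab corner was about 30 mm up while the far corner was still down. The cover then came off cleanly.
- **Final hold:** The arm's pose puts the rim at about 129 mm, level, with the joints at rest. It puts the cover centre under 1 mm from the rack's centre. The top camera says about 2 mm and in line within 0.01 rad. The tab is pinched at 9.5 mm.
- **Bystanders:** The bottle, beaker and tip box look unmoved in the last pictures, but I did not measure them.
- **Not seen at the end:** The cover hides most of the rack in the last pictures, with one orange cap still visible in the scene view. I did not see the rack's white tubes or the other orange tube again after the peel.

No check failed. The only disagreement was the tab, about 1.5 mm from where I first computed it. I corrected for that before gripping.

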